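Open the child-resistant cap of the round tub

ROBOT

A 7-joint arm with a two-finger parallel gripper is mounted at the origin on a cart in front of the work surface, level with it; the furniture and walls round the work are solid. World frame = base frame: x ahead of the robot, y to its left, z up, the work surface at z = 0. Lengths are in m, angles in rad, forces in N, time in s.
With the tool pointing down it reaches from about 0.35 to 0.9 m from the base axis. Payload 8.1 kg.
Tool frame: the origin (TCP) lies midway between the tips of the shut fingers; the grasp point (between the pads) lies 19 mm behind it (arm.grip_point_offset is the distance from the TCP to the grasp point, in m); z points along the fingers, y is the line along which they close (so a half turn about z gives the same grasp; the last joint's range is limited). The gripper opens to 92 mm and grips with 3 to 60 N. Pads are 19 mm wide; open, the fingers measure 130 mm over their backs; the gripper's body (75 mm by 190 mm) begins 47 mm behind the grasp point.
Start: joints at [1.214, 0.434, 0.025, 1.573, -0.012, 1.134, -0.075], TCP at [0.157, -0.605, 0.227] pointing down, gripper open.
Joint ranges: [-2.62, 2.62], [-0.44, 2.09], [-1.27, 1.32], [0.08, 2.57], [-1.32, 4.46], [0.12, 2], [-2.74, 2.74]. Speed limits (rad/s): [2.22, 2.22, 3.01, 3.01, 3.14, 3.14, 3.14].

INTERFACE

Orientations are given as a unit quaternion [x, y, z, w].
In Python, from rig import arm, optics, hand_in gives the robot as it stands.
- The arm moves only by the tool play_rows, never from a script. Its argument "motion" is a list of rows, each an object of numbers: "hand": the closure in counts, from 0 (fully open) to 255 (shut); "x", "y", "z": the shift along the tool's x, y, z in m; "yaw": the turn about the tool's z in rad. In form: [{"hand": .., "x": .., "y": .., "z": .., "yaw": ..}, ...]. A call has 1 to 5 rows; each row is the pose to reach, as a shift and turn from the pose commanded when the call began, along the tool's axes at that moment; what a row does not reach only later rows make up. A row lasts 1/8 s, in which the tool goes at most 62.5 mm and 10.7 degrees, less where a joint would pass 70% of its speed; a pose out of reach is approached as far as the arm can. A call with a gripper value outside its range is refused whole. The fingers move at their own pace and stop on an object; "force" is the grip in N (left out, the last holds). Time passes only in rows, so rows that repeat a pose let the fingers close. It gives the time, the measured TCP pose, the force, the opening and the grip force at its end, in the units of the state.
- arm.observe(): the state, without advancing time (a new reading comes with each control period).
- optics.camera(name): name is "scene" or "top" or "wrist"; returns a dict with "img" (384x512x3 uint8, red, green, blue), "K" (3x3 intrinsics, pixels), "rvec" (rotation vector, rad) and "tvec" (3), from world to camera coordinates, as OpenCV has them. Camera axes: x right, y down, z forward; pixel columns grow to the right and rows downward; lengths in m; the calibration is good to about 2 mm. A picture is of the moment at which its call begins. There is no depth.
- hand_in(): hands the job in; it is judged then, once.
Trained networks look in a picture, given as the dict that the camera call returned (one of the last four; its "shot" number tells which), for a name from the list of things; names that differ only in an ending like _2 or _b are one class to them, and where a whole thing is asked for, a point or a joint stands for the part that bears it (a point fixed in the world has none). Each returns a list of dicts, best first, with "score" (0 to 1); they miss things now and then, are a little off and sometimes report something else, mostly with a low value. They report only what shows in the picture. A call takes as long as a camera call. They do not tell look-alikes from the thing itself.
- optics.recognise(picture, thing): "bbox" ([centre column, centre row, width, height] in pixels, round what is visible of it).
- optics.masks_of(picture, thing): "region" (384x512 bool, what is visible of it) and "bbox" ([centre column, centre row, width, height] in pixels, round what is visible of it).
- optics.landmark_of(picture, thing): "centre" ([column, row] in pixels: a listed point, or the origin of a listed thing).
The state is a dict: "t": time; "joint_pos": joint angles; "qd": joint speeds; "effort": joint torques, N m; "tool_pos": TCP position; "orientation": TCP orientation; "ft_force": force on the tool from outside, world axes, zero at the start; "ft_torque": the same for the moment, N m; "grip_width": finger opening in m; "grasp_force": force on a finger pad.
Only numpy, scipy, OpenCV 4.12 (cv2) and the standard library are available. Lean on these libraries where they do the work, as an engineer would, in place of code of your own. Each camera call takes 0.05 s, during which the arm holds its last target. There are 200 camera calls.

TASK

Open the round tub of cleaning tablets (the taller one). Its cap is child-resistant: take it by the knob on its top, press it down hard against its spring, turn it counter-clockwise while it is held down until it meets its stop (just under a fifth of a turn), then let go so that it springs back up and stays open. Leave the square tub closed.

Things in the scene. Friction and masses are not known exactly. Their poses are not given: they have to be found in the camera images.
- round_grip (a point): Cap of the round tub (fixed; 82 mm wide, shoulder 82 mm up, on a 100 mm square wood foot). Grey disc 62 mm wide, 26 mm thick; on its flat top a round knob 36 mm wide, 30 mm high. Point: on the turning axis at the disc's top, at the knob's foot, 120 mm above the table when up. x to the small tab on the disc's edge, z up; moves with the cap. Fingertips can push on the disc beside the knob.
- round_turn (a joint): Round tub's cap turn, rad: closed 0 to 0.05, grows counter-clockwise from above, stop at 1.2. The cap sinks up to 8 mm on a spring: 8 N to start, 11 N at 4 mm, 14.5 N at 8 mm. Pressed under 4 mm, a lock stops the turn at 0.1; beyond 4 mm it turns easily (about 0.1 N m). Released past 0.93 it springs up and stays open; released between, it sticks down under the lock.
- square_grip (a point): Cap of the square tub, which must stay closed: same foot and cap, but the white body is square (82 x 82 mm, rounded corners) and lower, 60 mm to its shoulder. Same point on its cap, 98 mm above the table; knob top at 128 mm. x to the tab, z up. Fixed to the table like the round tub.
- square_turn (a joint): Square tub's cap turn, rad: closed 0 to 0.05, grows counter-clockwise from above; same mechanism.
Things that resemble listed ones, but are neither listed nor needed, are in the scene too. Leave any yellow look-alike of the part that bears round_grip alone. What is shaped like the part that bears square_grip but red is not meant.

How it is judged:
On the way:
1. the round tub's cap is held pressed down while it is turned through the lock (value of joint round_turn above 0.3 rad and height (world z) of round_grip below 0.1172 m), for 0.05 s.
At the end, for the whole second after the job is handed in: The round tub's cap is turned counter-clockwise past its lock (0.88 rad or more; stop at 1.2) and has sprung back up to within 2 mm of its raised height; the square tub's cap is still closed (below 0.2 rad) (value of joint round_turn above 0.88 rad and height (world z) of round_grip above 0.118 m and value of joint square_turn below 0.2 rad); the robot touches nothing.
It fails at once if the square tub's cap is turned open (past 0.2 rad) (value of joint square_turn above 0.2 rad).
It also fails if it takes over 32 s, if anything falls off the work surface, if the arm or the gripper's body presses on something with over 40 N, if the wrist force passes 120 N, or if a joint passes its speed limit or range.

## Working session

There is one attempt and no reset: what is moved stays moved. The work goes in short steps, Python scripts to look and compute and a tool call to move; the robot and the scene stay as the last step left them, time stands still between calls to the robot, and variables do not carry over. Pictures are saved under pics/ and viewed, at most 10 in all, crops included, and the job is handed in when it is done.

Besides the shell and the picture viewer there is one more tool, called after "Call:" in YAML: its name, and indented under it one key for each argument. play_rows: Moves the arm, as the interface text tells. Its arguments: {"type":"object","properties":{"motion":{"type":"array"},"force":{"type":"number"}},"required":["motion"]}

```bash
mkdir -p pics; cat > h.py <<'E'
import numpy as np,cv2
from rig import arm,optics,hand_in
def P(c):
    R=cv2.Rodrigues(np.array(c['rvec'],float))[0];return R,np.array(c['tvec'],float).ravel(),np.array(c['K'])
def onplane(c,uv,z):
    R,t,K=P(c);d=R.T@np.linalg.inv(K)@np.array([*uv,1.]);o=-R.T@t
    return o+d*(z-o[2])/d[2]
E
python3 - <<'E'
from h import *
s=arm.observe();print({k:np.round(s[k],3) for k in('t','tool_pos','orientation','ft_force','grip_width')},arm.grip_point_offset)
ims=[]
for n in('scene','top'):
    c=optics.camera(n);ims.append(c['img'])
    for th,z in(('round_grip',.12),('square_grip',.098)):
        for d in optics.landmark_of(c,th): print(n,th,np.round(d['centre'],1),round(d['score'],2),onplane(c,d['centre'],z).round(3))
        for d in optics.recognise(c,th): print('  box',np.round(d['bbox'],0),round(d['score'],2))
for n,i in zip(('scene','top'),ims): cv2.imwrite(f'pics/{n}.png',i[:,:,::-1])
E
```

```text
{'t': np.float64(0.0), 'tool_pos': array([ 0.157, -0.604,  0.226]), 'orientation': array([ 0.992,  0.127, -0.   , -0.001]), 'ft_force': array([ 0.436, -0.011,  0.064]), 'grip_width': np.float64(0.092)} 0.0188
scene round_grip [299.9 156.1] 0.67 [ 0.369 -0.538  0.12 ]
scene round_grip [266.4 165.8] 0.62 [ 0.465 -0.381  0.12 ]
  box [268. 166.  15.  18.] 0.77
  box [302. 156.  17.  16.] 0.5
scene square_grip [177.7 245.9] 0.82 [0.507 0.24  0.098]
  box [180. 247.  20.  18.] 0.92
  box [224. 265.  18.  20.] 0.92
top round_grip [328.7 176.4] 0.71 [ 0.459 -0.388  0.12 ]
top round_grip [380.3 202. ] 0.51 [ 0.367 -0.558  0.12 ]
  box [326. 177.  17.  16.] 0.64
  box [380. 204.  18.  19.] 0.52
top square_grip [146.8 168.8] 0.7 [0.504 0.241 0.098]
top square_grip [143.9 220.1] 0.7 [0.325 0.247 0.098]
  box [144. 220.  17.  19.] 0.52
```

View pics/scene.png

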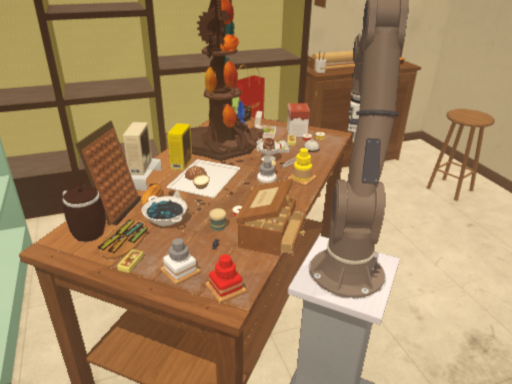

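View pics/top.png

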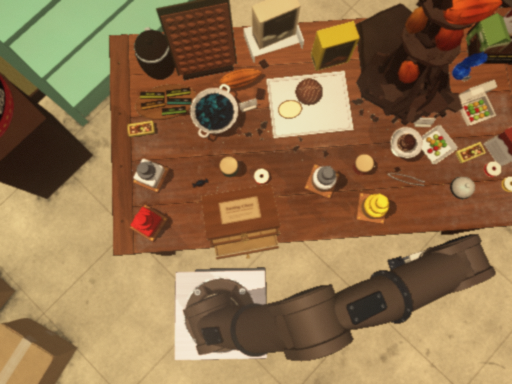

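The grey round tub is at scene (267,166) and top (326,177), so about (0.46,-0.385). The yellow look-alike is at top (376,205) and the red one at top (146,220). The square tub is at top (150,174).

Call:
play_rows:
  motion:
    - {"hand":0,"x":0.056,"y":-0.02,"z":-0.015,"yaw":0}
    - {"hand":0,"x":0.112,"y":-0.04,"z":-0.03,"yaw":0}
    - {"hand":0,"x":0.168,"y":-0.06,"z":-0.045,"yaw":0}
    - {"hand":0,"x":0.224,"y":-0.08,"z":-0.06,"yaw":0}
    - {"hand":0,"x":0.28,"y":-0.11,"z":-0.06,"yaw":0}

```text
t: 1.12
tool_pos: [0.4015, -0.4285, 0.2882]
orientation: [0.992, 0.126, 0.001, 0.001]
ft_force: [-0.1, -1.4, 0.2]
grip_width: 0.0917
grasp_force: 0.0
```

```bash
cat > look.py <<'E'
from h import *
import sys
from scipy.spatial.transform import Rotation as Ro
s=arm.observe();print({k:np.round(s[k],3) for k in('t','joint_pos','tool_pos','orientation','ft_force','grip_width')})
c=optics.camera('wrist')
for th,z in(('round_grip',.12),):
    for d in optics.landmark_of(c,th):
        p=onplane(c,d['centre'],z)
        print(th,np.round(d['centre'],1),round(d['score'],2),p.round(4),'tool',(Ro.from_quat(s['orientation']).inv().apply(p-s['tool_pos'])).round(4))
    for d in optics.recognise(c,th): print('  box',np.round(d['bbox'],0),round(d['score'],2))
cv2.imwrite(f'pics/{sys.argv[1]}.png',c['img'][:,:,::-1])
E
python3 look.py w1
```

```text
{'t': np.float64(1.125), 'joint_pos': array([ 0.78 ,  0.332, -0.072,  1.574,  0.025,  1.234, -0.615]), 'tool_pos': array([ 0.402, -0.428,  0.288]), 'orientation': array([0.992, 0.126, 0.001, 0.001]), 'ft_force': array([-0.067, -1.449,  0.206]), 'grip_width': np.float64(0.092)}
round_grip [360.3 237.4] 0.89 [ 0.3613 -0.5539  0.12  ] tool [-0.0706  0.1109  0.1684]
round_grip [225.1 103.2] 0.82 [ 0.4629 -0.3779  0.12  ] tool [ 0.0718 -0.034   0.1682]
  box [357. 222.  57.  42.] 0.95
  box [225.  99.  64.  69.] 0.66
```

View pics/w1.png

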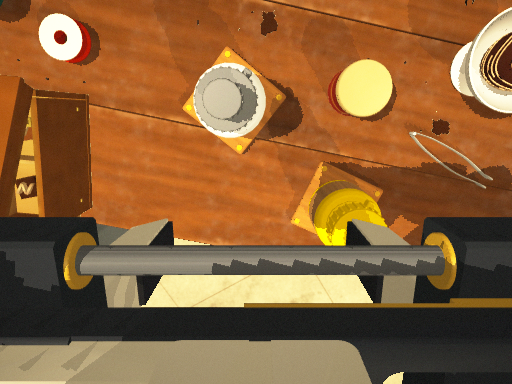

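Wrist view: the grey cap's knob is at about (222,98), and the yellow look-alike is at (350,210). I'll move closer for a second view.

Call:
play_rows:
  motion:
    - {"hand":0,"x":0.02,"y":-0.034,"z":0.02,"yaw":0}
    - {"hand":0,"x":0.02,"y":-0.034,"z":0.04,"yaw":0}
    - {"hand":0,"x":0.02,"y":-0.034,"z":0.04,"yaw":0}

```text
t: 1.65
tool_pos: [0.4087, -0.3913, 0.2456]
orientation: [0.992, 0.126, -0.001, -0.001]
ft_force: [0.8, -1.1, 0.7]
grip_width: 0.0919
grasp_force: 0.0
```

```bash
python3 look.py w2
```

```text
{'t': np.float64(1.65), 'joint_pos': array([ 0.736,  0.33 , -0.09 ,  1.685,  0.033,  1.131, -0.681]), 'tool_pos': array([ 0.409, -0.391,  0.246]), 'orientation': array([ 0.992,  0.126, -0.001, -0.001]), 'ft_force': array([ 0.766, -1.065,  0.74 ]), 'grip_width': np.float64(0.092)}
round_grip [256.7 116.1] 0.55 [ 0.4661 -0.3738  0.12  ] tool [ 0.0602 -0.0024  0.1254]
  box [260. 116.  73.  78.] 0.91
  box [410. 235.  26.  15.] 0.55
```

View pics/w2.png

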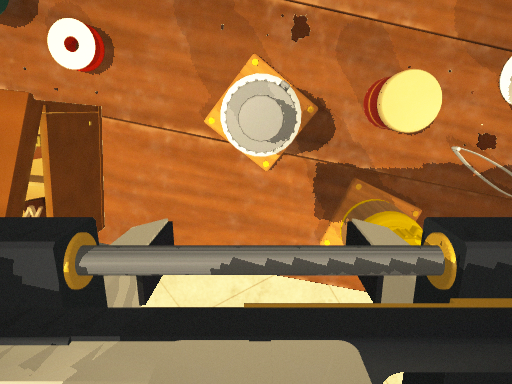

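The cap is now at about (261,116): knob top centre (262,118), white shoulder circle centre (261,115). The yellow one is at the lower right, clear of it.

```bash
python3 - <<'E'
from h import *
from scipy.spatial.transform import Rotation as Ro
s=arm.observe();c=optics.camera('wrist');g=c['img']
R,t,K=P(c);print('cam',(-R.T@t).round(3))
def rep(n,uv,z):
    p=onplane(c,uv,z);print(n,np.round(uv,1),p.round(4),Ro.from_quat(s['orientation']).inv().apply(p-s['tool_pos']).round(4))
m=(g.max(2).astype(int)-g.min(2)<40)&(g.max(2)>70)
m=m.astype(np.uint8);n,l,st,ce=cv2.connectedComponentsWithStats(m);i=l[116,261];print(st[i])
cn=max(cv2.findContours((l==i).astype(np.uint8),0,2)[0],key=len)
(u,r)=cv2.minEnclosingCircle(cn);rep('shoulder',u,.082);print(r)
gr=cv2.GaussianBlur(cv2.cvtColor(g,cv2.COLOR_RGB2GRAY),(3,3),0)
h=cv2.HoughCircles(gr[60:170,200:320],cv2.HOUGH_GRADIENT,1,8,param1=60,param2=12,minRadius=18,maxRadius=30)
for q in (h[0][:4] if h is not None else []): rep(f'knob r{q[2]:.1f}',(q[0]+200,q[1]+60),.15)
print('exp r knob',K[0,0]*.018/((-R.T@t)[2]-.15))
cv2.imwrite('pics/c.png',cv2.resize(g[60:180,190:330,::-1],None,fx=5,fy=5))
E
```

```text
cam [ 0.474 -0.376  0.406]
[     0      0    512    384 182271]
shoulder [255.5 191.5] [ 0.3918 -0.3929  0.082 ] [-0.0178 -0.0042  0.1655]
319.30010986328125
knob r22.2 [257.5 120.5] [ 0.4653 -0.3767  0.15  ] [ 0.0574 -0.0015  0.0976]
knob r29.4 [268.5 120.5] [ 0.4674 -0.385   0.15  ] [0.0574 0.0071 0.0976]
knob r29.4 [256.5 128.5] [ 0.4591 -0.3774  0.15  ] [ 0.0513 -0.0023  0.0976]
knob r29.4 [249.5 117.5] [ 0.4659 -0.37    0.15  ] [ 0.0597 -0.0078  0.0975]
exp r knob 22.399602254974383
```

View pics/c.png

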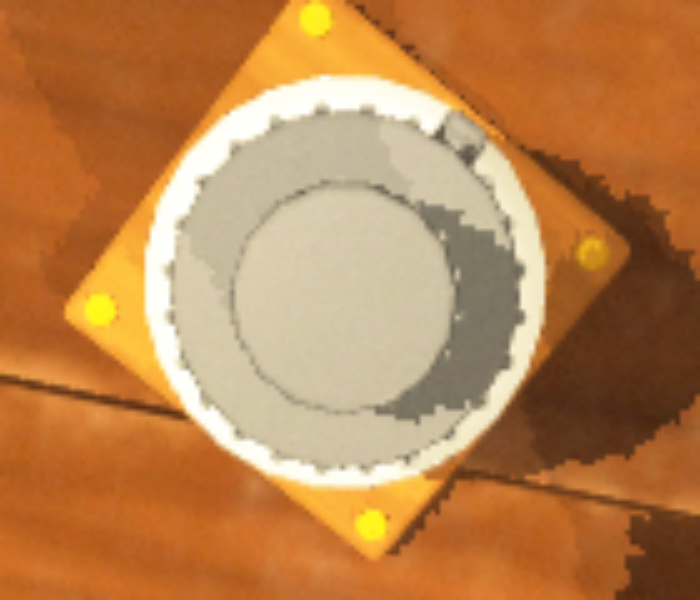

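Call:
play_rows:
  motion:
    - {"hand":0,"x":0.03,"y":-0.001,"z":0.0,"yaw":0}
    - {"hand":0,"x":0.058,"y":-0.001,"z":0.02,"yaw":0}
    - {"hand":0,"x":0.058,"y":-0.001,"z":0.06,"yaw":0}
    - {"hand":0,"x":0.058,"y":-0.001,"z":0.08,"yaw":0}
    - {"hand":0,"x":0.058,"y":-0.001,"z":0.08,"yaw":0}

```text
t: 2.48
tool_pos: [0.4655, -0.3756, 0.1659]
orientation: [0.992, 0.126, -0.001, -0.001]
ft_force: [0.4, -0.1, 1.2]
grip_width: 0.092
grasp_force: 0.0
```

Call:
play_rows:
  motion:
    - {"hand":0,"x":0.0,"y":0,"z":0.0,"yaw":0}

```text
t: 2.6
tool_pos: [0.4668, -0.3763, 0.1681]
orientation: [0.992, 0.126, 0.001, 0.001]
ft_force: [0.4, 0.1, 1.0]
grip_width: 0.0915
grasp_force: 0.0
```

Call:
play_rows:
  motion:
    - {"hand":0,"x":-0.001,"y":0,"z":0.03,"yaw":0}
    - {"hand":0,"x":-0.001,"y":0,"z":0.043,"yaw":0}
    - {"hand":0,"x":-0.001,"y":0,"z":0.043,"yaw":0}
    - {"hand":255,"x":-0.001,"y":0,"z":0.043,"yaw":0}
    - {"hand":255,"x":-0.001,"y":0,"z":0.043,"yaw":0}
  force: 25

```text
t: 3.22
tool_pos: [0.4659, -0.376, 0.1247]
orientation: [0.992, 0.127, 0.001, 0.001]
ft_force: [-0.6, 0.4, 0.1]
grip_width: 0.0764
grasp_force: 0.0
```

Call:
play_rows:
  motion:
    - {"hand":255,"x":0.0,"y":0,"z":0.0,"yaw":0}
    - {"hand":255,"x":0.0,"y":0,"z":0.0,"yaw":0}
    - {"hand":255,"x":0.0,"y":0,"z":0.0,"yaw":0}

```text
t: 3.6
tool_pos: [0.4653, -0.3757, 0.1238]
orientation: [0.992, 0.127, 0.0, 0.0]
ft_force: [-0.5, 0.4, -0.0]
grip_width: 0.0462
grasp_force: 0.0
```

Call:
play_rows:
  motion:
    - {"hand":255,"x":0.0,"y":0,"z":0.0,"yaw":0}
    - {"hand":255,"x":0.0,"y":0,"z":0.0,"yaw":0}
    - {"hand":255,"x":0.0,"y":0,"z":0.0,"yaw":0}

```text
t: 3.98
tool_pos: [0.4656, -0.3768, 0.124]
orientation: [0.992, 0.126, 0.0, 0.001]
ft_force: [2.5, -5.2, -1.3]
grip_width: 0.0355
grasp_force: 25.0
```

Call:
play_rows:
  motion:
    - {"hand":255,"x":0.0,"y":0,"z":0.004,"yaw":0}
    - {"hand":255,"x":0.0,"y":0,"z":0.008,"yaw":0}
    - {"hand":255,"x":0.0,"y":0,"z":0.011,"yaw":0}
    - {"hand":255,"x":0.0,"y":0,"z":0.011,"yaw":0}

```text
t: 4.47
tool_pos: [0.4661, -0.3771, 0.1153]
orientation: [0.992, 0.126, 0.001, 0.002]
ft_force: [-4.3, -2.1, 20.8]
grip_width: 0.0352
grasp_force: 25.0
```

Call:
play_rows:
  motion:
    - {"hand":255,"x":0.0,"y":0,"z":0,"yaw":-0.12}
    - {"hand":255,"x":0.0,"y":0,"z":0,"yaw":-0.26}
    - {"hand":255,"x":0.0,"y":0,"z":0,"yaw":-0.4}
    - {"hand":255,"x":0.0,"y":0,"z":0,"yaw":-0.54}
    - {"hand":255,"x":0.0,"y":0,"z":0,"yaw":-0.68}
  force: 35

```text
t: 5.1
tool_pos: [0.4662, -0.3773, 0.1153]
orientation: [0.892, 0.452, 0.0, 0.002]
ft_force: [-3.3, -2.8, 19.4]
grip_width: 0.0355
grasp_force: 35.0
```

```bash
python3 - <<'E'
from h import *
s=arm.observe();print({k:np.round(s[k],3) for k in('t','joint_pos','tool_pos','orientation','ft_force','ft_torque','grip_width')})
E
```

```text
{'t': np.float64(5.1), 'joint_pos': array([ 0.784,  0.521, -0.276,  1.75 ,  0.178,  0.891, -0.202]), 'tool_pos': array([ 0.466, -0.377,  0.115]), 'orientation': array([0.892, 0.452, 0.   , 0.002]), 'ft_force': array([-3.276, -2.765, 19.449]), 'ft_torque': array([-0.509,  0.736, -0.048]), 'grip_width': np.float64(0.036)}
```

Call:
play_rows:
  motion:
    - {"hand":255,"x":0.0,"y":0,"z":0,"yaw":-0.14}
    - {"hand":255,"x":0.0,"y":0,"z":0,"yaw":-0.28}
    - {"hand":255,"x":0.0,"y":0,"z":0,"yaw":-0.42}
    - {"hand":255,"x":0.0,"y":0,"z":0,"yaw":-0.52}
    - {"hand":255,"x":0.0,"y":0,"z":0,"yaw":-0.52}

```text
t: 5.72
tool_pos: [0.4664, -0.3774, 0.1153]
orientation: [0.747, 0.665, 0.0, 0.002]
ft_force: [-1.5, -3.0, 20.4]
grip_width: 0.0354
grasp_force: 35.0
```

```bash
python3 - <<'E'
from h import *
s=arm.observe();print({k:np.round(s[k],3) for k in('t','joint_pos','tool_pos','orientation','ft_force','ft_torque','grip_width')})
c=optics.camera('wrist');cv2.imwrite('pics/w3.png',c['img'][:,:,::-1])
E
```

```text
{'t': np.float64(5.725), 'joint_pos': array([ 0.874,  0.54 , -0.408,  1.741,  0.263,  0.91 ,  0.239]), 'tool_pos': array([ 0.466, -0.377,  0.115]), 'orientation': array([0.747, 0.665, 0.   , 0.002]), 'ft_force': array([-1.506, -2.986, 20.354]), 'ft_torque': array([-0.562,  0.602, -0.314]), 'grip_width': np.float64(0.035)}
```

Call:
play_rows:
  motion:
    - {"hand":255,"x":0,"y":0,"z":-0.005,"yaw":0.02}
    - {"hand":255,"x":0,"y":0,"z":-0.01,"yaw":0.03}
    - {"hand":255,"x":0,"y":0,"z":-0.01,"yaw":0.03}
    - {"hand":0,"x":0,"y":0,"z":-0.01,"yaw":0.03}
    - {"hand":0,"x":0,"y":0,"z":-0.01,"yaw":0.03}

```text
t: 6.4
tool_pos: [0.4649, -0.3748, 0.1224]
orientation: [0.757, 0.653, 0.0, -0.001]
ft_force: [-0.8, 0.6, 0.6]
grip_width: 0.0509
grasp_force: 0.0
```

Call:
play_rows:
  motion:
    - {"hand":0,"x":0,"y":0,"z":0,"yaw":0}
    - {"hand":0,"x":0,"y":0,"z":0,"yaw":0}
    - {"hand":0,"x":0,"y":0,"z":0,"yaw":0}
    - {"hand":0,"x":0,"y":0,"z":0,"yaw":0}
    - {"hand":0,"x":0,"y":0,"z":0,"yaw":0}

```text
t: 7.02
tool_pos: [0.4653, -0.3757, 0.1227]
orientation: [0.757, 0.653, -0.0, 0.0]
ft_force: [-0.4, 0.5, -0.5]
grip_width: 0.0913
grasp_force: 0.0
```

Call:
play_rows:
  motion:
    - {"hand":0,"x":0,"y":0,"z":-0.03,"yaw":0}
    - {"hand":0,"x":0,"y":0,"z":-0.07,"yaw":0}
    - {"hand":0,"x":-0.03,"y":0,"z":-0.12,"yaw":0}
    - {"hand":0,"x":-0.06,"y":0,"z":-0.12,"yaw":0}
    - {"hand":0,"x":-0.06,"y":0,"z":-0.12,"yaw":0}

```text
t: 7.65
tool_pos: [0.4552, -0.438, 0.2429]
orientation: [0.758, 0.652, -0.001, 0.001]
ft_force: [0.8, 0.9, -0.2]
grip_width: 0.0919
grasp_force: 0.0
```

```bash
python3 - <<'E'
from h import *
s=arm.observe();c=optics.camera('wrist');R,t,K=P(c)
uv=cv2.projectPoints(np.array([[.466,-.377,.12]]),c['rvec'],c['tvec'],K,None)[0].ravel()
print(s['t'],uv,s['ft_force'],[(d['centre'],onplane(c,d['centre'],.12)) for d in optics.landmark_of(c,'round_grip')])
u,v=uv.astype(int);a,b=max(u-70,0),max(v-60,0)
# tab world angle helper: world x,y dirs at this crop
q=cv2.projectPoints(np.array([[.466,-.377,.12],[.5,-.377,.12]]),c['rvec'],c['tvec'],K,None)[0].reshape(-1,2);print(q,a,b)
cv2.imwrite('pics/w4.png',cv2.resize(c['img'][b:b+120,a:a+140,::-1],None,fx=5,fy=5))
E
```

```text
7.65 [261.41269463 114.04262781] [ 0.79237294  0.88371404 -0.17315329] [([186.7, 308.6], array([ 0.36313149, -0.5541173 ,  0.12      ])), ([263.7, 114.0], array([ 0.46794614, -0.37726086,  0.12      ]))]
[[261.41269463 114.04262781]
 [300.76217507 107.87165828]] 191 54
```

View pics/w4.png

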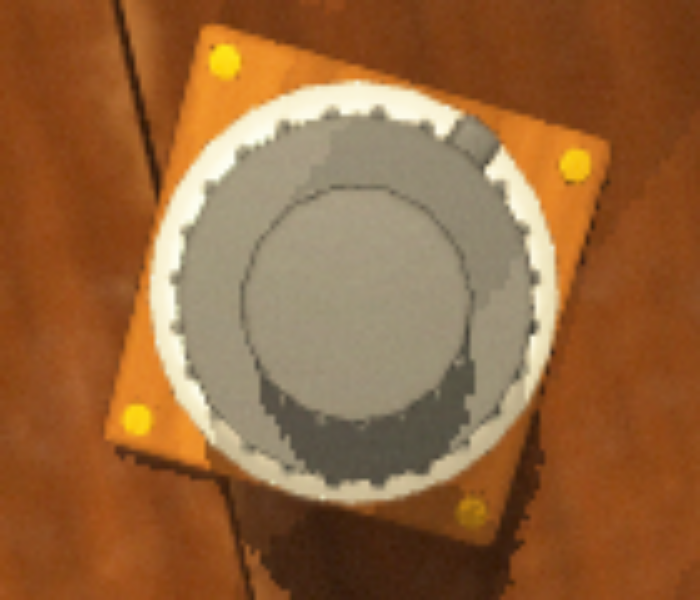

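In this view the tab stays at the same image angle, crop (475,143), although the camera has turned about 1.17 rad. So the cap turned with the gripper, and the release left no residual force.

```bash
python3 -c "
from rig import hand_in
print(hand_in())"
```

```text
the job is handed in; nothing more can be done
None
```

I pressed the round tub's cap down, turned it about 1.2 rad to its stop and let it spring back up, left the square tub untouched, and handed the job in at about 7.7 s; no verdict came back, and I judged the cap's raised height from the release forces rather than measuring it.

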